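Move lapped valve spools from their sleeves to the drip rack in the same order

ROBOT

A 7-joint arm with a two-finger parallel gripper is mounted at the origin on a cart in front of the work surface, level with it; the furniture and walls round the work are solid. World frame = base frame: x ahead of the robot, y to its left, z up, the work surface at z = 0. Lengths are in m, angles in rad, forces in N, time in s.
With the tool pointing down it reaches from about 0.425 to 0.925 m from the base axis. Payload 6.8 kg.
Tool frame: the origin (TCP) lies midway between the tips of the shut fingers; the grasp point (between the pads) lies 19 mm behind it (arm.pinch_z is the distance from the TCP to the grasp point, in m); z points along the fingers, y is the direction in which the jaws open and shut (so a half turn about z gives the same grasp; the last joint's range is limited). The gripper opens to 85 mm and grips with 20 to 120 N. Pads are 22 mm wide; open, the fingers measure 114 mm over their backs; the gripper's body (76 mm by 85 mm) begins 54 mm behind the grasp point. The pads swing forward as they close: fully open they stand 13 mm farther back than shut.
Start: joints at [1.166, 0.477, 0.022, 1.555, -0.011, 1.109, -0.083], TCP at [0.197, -0.646, 0.204] pointing down, gripper open.
Joint ranges: [-2.96, 2.96], [-0.34, 2.1], [-1.41, 1.46], [0.24, 2.44], [-1.37, 4.51], [0.17, 1.92], [-2.96, 2.96]. Speed limits (rad/s): [2.39, 2.39, 3.14, 3.14, 3.14, 3.14, 3.14].

INTERFACE

Orientations are given as a unit quaternion [w, x, y, z].
In Python, from station import arm gives the robot as it stands. Calls block until the motion is done:
- arm.reach(position, orientation): joint-space move of the TCP to a pose.
- arm.move_linear(position, rot=None, speed=0.15): straight line of the TCP; rot=None keeps the orientation; speed is the mean speed in m/s.
- arm.movej(angles): joint-space move.
- arm.gripper_to(opening, grasp_force=None): opening from 0.0 (shut) to 1.0 (fully open); grasp_force is the grip in N (None keeps the last); returns when the fingers have stopped.
- arm.hold(seconds).
- arm.ik(position, orientation): joint angles nearest the present ones, or None.
- arm.read_camera(name): name is "side" or "top"; returns the picture (420x560x3 uint8, blue, green, red); there is no depth.
- arm.camera_info(name): a dict with "vertical_fov" (degrees; the focal length in pixels is half the picture's height over the tangent of half this angle, whatever the lens; pixels are square), "cx", "cy" (the principal point, pixels), "position" and "attitude" of the camera in the world. Camera axes: x right, y down, z forward; pixel columns grow to the right and rows downward; lengths in m; the calibration is good to about 2 mm. A picture is of the moment at which its call begins. camera_info takes no time and is no camera call.
A pose or a line that the arm cannot do raises arm.IKError and nothing moves.
- arm.finish_job(): hands the job in, once; it reports no verdict.
Trained networks look in the newest picture that a camera, given by its name, has taken for a name from the list of things; names that differ only in an ending like _2 or _b are one class to them, and where a whole thing is asked for, a point or a joint stands for the part that bears it (a point fixed in the world has none). Each returns a list of dicts, best first, with "conf" (0 to 1); they miss things now and then, are a little off and sometimes report something else, mostly with a low value. They report only what shows in the picture. A call takes as long as a camera call.
- arm.boxes_of(camera, name): "position" ([row, column] in pixels, amid what is visible of it).
- arm.masks_of(camera, name): "mask" (420x560 bool, what is visible of it) and "position" ([row, column] in pixels, amid what is visible of it).
- arm.landmark_of(camera, name): "position" ([row, column] in pixels: a listed point, or the origin of a listed thing).
Readings, each from a call of its own:
- arm.current_clock(): time.
- arm.current_joint_pos(): joint angles.
- arm.current_joint_velocities(): joint speeds.
- arm.current_joint_torque(): joint torques, N m.
- arm.current_tool_pos(): TCP position.
- arm.current_orientation(): TCP orientation.
- arm.current_wrist_force(): force on the tool from outside, world axes, zero at the start.
- arm.current_wrist_torque(): the same for the moment, N m.
- arm.current_gripper_width(): opening from 0.0 (shut) to 1.0 (fully open).
Only numpy, scipy, OpenCV 4.12 (cv2) and the standard library are available. Lean on these libraries where they do the work, as an engineer would, in place of code of your own. Each camera call takes 0.05 s, during which the arm holds its last target. There are 200 camera calls.

TASK

Each spool is lapped to its own sleeve, and once they are apart only their order tells which belongs to which. Draw the four spools out of their sleeves and stand them in the white drip rack in the same order, counted on both racks from the end with the brass stud: the spool nearest the sleeve rack's stud goes into the hole nearest the drip rack's stud, and so on. Keep the spools upright, lower each to the bottom of its hole before letting go and never drop or tip one.

Things in the scene. Friction and masses are not known exactly. Their poses are not given: they have to be found in the camera images.
- spool_hex: turned steel valve spool, 84 mm long, 80 g, at the start upright in its sleeve. Origin: centre of its foot, z up along it. Shank 16 mm thick from 0 to 48 mm, collar 26 mm thick from 48 to 52 mm (rests on the sleeve's top), head to grip from 52 to 84 mm: a hexagon, 14 mm across flats (16 mm over corners).
- spool_slim: turned steel valve spool, 84 mm long, 80 g, at the start upright in its sleeve. Origin: centre of its foot, z up along it. Shank 16 mm thick from 0 to 48 mm, collar 26 mm thick from 48 to 52 mm (rests on the sleeve's top), head to grip from 52 to 84 mm: a slim round pin 10 mm thick, the thinnest of the four.
- spool_knob: turned steel valve spool, 84 mm long, 80 g, at the start upright in its sleeve. Origin: centre of its foot, z up along it. Shank 16 mm thick from 0 to 48 mm, collar 26 mm thick from 48 to 52 mm (rests on the sleeve's top), head to grip from 52 to 84 mm: a round knurled knob 20 mm thick, the thickest of the four.
- spool_bored: turned steel valve spool, 84 mm long, 80 g, at the start upright in its sleeve. Origin: centre of its foot, z up along it. Shank 16 mm thick from 0 to 48 mm, collar 26 mm thick from 48 to 52 mm (rests on the sleeve's top), head to grip from 52 to 84 mm: round, 14 mm thick, with a dark 8 mm bore in its end.
- sleeve_hex: the sleeve of spool_hex, which stands in it at the start: upright steel tube, 32 mm outside, bore 20 mm, black O-rings, clamped in the sleeve rack (immovable); all four look alike. Origin: on its axis at bench height, z up. Its top is 64 mm, the foot of the spool in it 16 mm and the spool's top 100 mm above the bench.
- sleeve_slim: the sleeve of spool_slim, which stands in it at the start: upright steel tube, 32 mm outside, bore 20 mm, black O-rings, clamped in the sleeve rack (immovable); all four look alike. Origin: on its axis at bench height, z up. Its top is 64 mm, the foot of the spool in it 16 mm and the spool's top 100 mm above the bench.
- sleeve_knob: the sleeve of spool_knob, which stands in it at the start: upright steel tube, 32 mm outside, bore 20 mm, black O-rings, clamped in the sleeve rack (immovable); all four look alike. Origin: on its axis at bench height, z up. Its top is 64 mm, the foot of the spool in it 16 mm and the spool's top 100 mm above the bench.
- sleeve_bored: the sleeve of spool_bored, which stands in it at the start: upright steel tube, 32 mm outside, bore 20 mm, black O-rings, clamped in the sleeve rack (immovable); all four look alike. Origin: on its axis at bench height, z up. Its top is 64 mm, the foot of the spool in it 16 mm and the spool's top 100 mm above the bench.
- sleeve_rack: aluminium block, 66 x 236 mm, 33 mm high, that holds the four sleeves in a row; immovable. Origin: on the bench under its centre. Places 1 to 4 at x = 0, y = -75, -25, 25, 75 mm; a brass stud (16 mm thick, 18 mm high) on top at y = -102 mm marks the end of place 1. Which sleeve is at which place varies. Spools leave the sleeves after 48 mm straight up.
- drip_rack: white plastic block, 66 x 236 mm, 47 mm high, immovable. Origin: on the bench under its centre. Places 1 to 4 at x = 0, y = -75, -25, 25, 75 mm; a brass stud (16 mm thick, 18 mm high) on top at y = -102 mm marks the end of place 1. Each place is a blind hole, 26 mm wide, countersunk to 32 mm, floor 11 mm above the bench; a spool stands loosely in it on its foot.

How it is judged:
By the outcome, as a careful person would: the job done as asked, in the order asked, and still so for the second after the job is handed in, with the robot touching nothing.
It also fails if it takes over 128 s, if anything falls off the work surface, if the arm or the gripper's body presses on something with over 40 N, if the wrist force passes 120 N, or if a joint passes its speed limit or range.

## Working session

There is one attempt and no reset: what is moved stays moved. The work goes in short steps, each a Python script; the robot and the scene stay as the last script left them, time stands still between calls to the robot, and variables do not carry over. Pictures are saved under pics/ and viewed, about 12 in all and at most 16, crops included, and the job is handed in when it is done.

```bash
mkdir -p pics; ls
python3 - <<'E'
from station import arm
import cv2
for n in ("side","top"):
    i=arm.read_camera(n); cv2.imwrite(f"pics/{n}0.png",i); print(n,arm.camera_info(n))
print(arm.current_tool_pos(),arm.current_orientation(),arm.pinch_z,arm.current_clock())
E
```

```text
pics
side {'vertical_fov': 46.51696629091671, 'cx': 284.87349414016455, 'cy': 204.39851913152094, 'position': array([ 0.13424634, -0.9186312 ,  0.78182203]), 'attitude': array([-0.4238242 ,  0.88529849, -0.17610591,  0.07487552])}
top {'vertical_fov': 48.27729304272774, 'cx': 285.1965116455351, 'cy': 202.8469257689327, 'position': array([ 0.42910283, -0.04701936,  1.20716271]), 'attitude': array([ 0.02331224, -0.70043868,  0.7131192 , -0.01741278])}
[ 0.19723049 -0.64492892  0.202898  ] [-8.21967826e-04  9.89006438e-01  1.47870083e-01 -1.69902360e-04] 0.0187 0.1
```

View pics/side0.png

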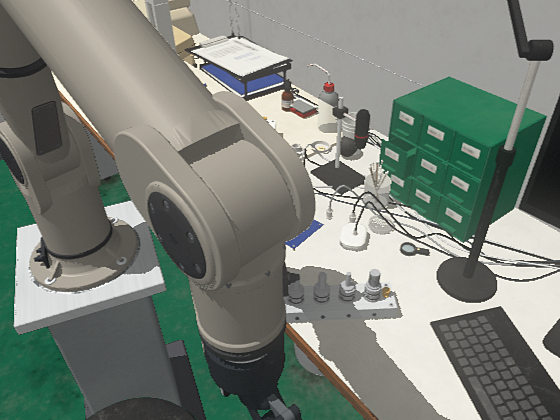

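View pics/top0.png

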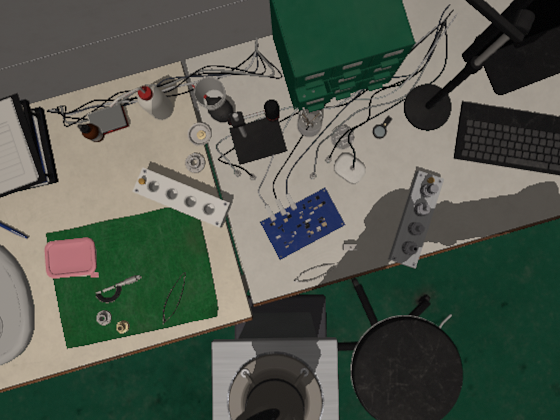

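The sleeve rack is around (415,215) in the top view, with its stud at the top end (435,175). The white drip rack is around (185,193), with its stud at the left end (142,180). The arm blocks the side view of the drip rack, so I'll swing it away at small radius first.

```bash
cat > h.py <<'E'
from station import arm
import numpy as np, cv2
from scipy.spatial.transform import Rotation as R
from scipy.optimize import least_squares
def cam(n):
    c=arm.camera_info(n); f=210/np.tan(np.radians(c["vertical_fov"])/2)
    q=c["attitude"]; return f,c["cx"],c["cy"],np.array(c["position"]),R.from_quat([q[1],q[2],q[3],q[0]]).as_matrix()
def proj(n,p):
    f,cx,cy,o,M=cam(n); v=(np.atleast_2d(p)-o)@M
    return np.c_[v[:,1]/v[:,2]*f+cy, v[:,0]/v[:,2]*f+cx]
def ray(n,rc):
    f,cx,cy,o,M=cam(n); d=M@np.array([(rc[1]-cx)/f,(rc[0]-cy)/f,1]); return o,d
def atz(n,rc,z):
    o,d=ray(n,rc); return o+d*(z-o[2])/d[2]
def tri(a,b):   # rc in top, rc in side -> point, gap
    o1,d1=ray("top",a); o2,d2=ray("side",b)
    s,*_=np.linalg.lstsq(np.c_[d1,-d2],o2-o1,rcond=None)
    p,q=o1+s[0]*d1,o2+s[1]*d2; return (p+q)/2,np.linalg.norm(p-q)
def down(yaw):  # tool down, jaw (tool y) axis along world direction yaw+90deg
    q=(R.from_euler("z",yaw)*R.from_euler("x",np.pi)).as_quat(); return [q[3],q[0],q[1],q[2]]
E
python3 - <<'E'
from h import *
np.set_printoptions(precision=3,suppress=True)
for az in (-1.27,-.8,0,.5,.9,1.3):
    print(az,arm.ik([.48*np.cos(az),.48*np.sin(az),.3],down(az)))
E
```

```text
-1.27 [ 0.863  0.055  0.292  1.895 -0.017  1.194 -1.68 ]
-0.8 [ 0.609  0.064  0.065  1.883 -0.004  1.195 -1.696]
0 [ 0.434  0.111 -0.604  1.846  0.067  1.205 -1.763]
0.5 [ 0.502  0.281 -1.315  1.821  0.286  1.26  -1.963]
0.9 [-0.478  0.109 -0.592  1.847  0.065  1.205 -1.761]
1.3 [-0.523  0.173 -0.999  1.83   0.155  1.222 -1.84 ]
```

Run:
```python
from h import *
np.set_printoptions(precision=3,suppress=True)
b=[.06,0,1.885,0,1.195,-.1]
arm.movej([1.15]+b); arm.movej([-1.6]+b); print(arm.current_clock(),arm.current_tool_pos(),arm.current_wrist_force())
for n in ("top","side"):
    cv2.imwrite(f"pics/{n}1.png",arm.read_camera(n))
    for t in "spool_hex spool_slim spool_knob spool_bored sleeve_hex sleeve_slim sleeve_knob sleeve_bored sleeve_rack drip_rack".split():
        print(n,t,"L",[(np.round(d["position"],1).tolist(),round(d["conf"],2)) for d in arm.landmark_of(n,t)[:4]],"B",[(np.round(d["position"],1).tolist(),round(d["conf"],2)) for d in arm.boxes_of(n,t)[:4]])
a=cv2.imread("pics/side1.png");cv2.imwrite("pics/s1c.png",cv2.resize(a[200:340,140:420],None,fx=2.8,fy=2.8,interpolation=cv2.INTER_CUBIC))
a=cv2.imread("pics/top1.png");cv2.imwrite("pics/t1c.png",cv2.resize(a[150:285,120:460],None,fx=2.3,fy=2.3,interpolation=cv2.INTER_CUBIC))
```

```text
4.25 [0.049 0.474 0.301] [ 0.097 -0.5   -0.02 ]
top spool_hex L [([227.0, 414.4], 0.6)] B []
top spool_slim L [([190.9, 422.4], 0.69), ([210.6, 419.8], 0.42)] B []
top spool_knob L [([190.7, 423.1], 0.58)] B [([187.6, 430.3], 0.63)]
top spool_bored L [([244.6, 405.8], 0.51)] B [([188.6, 428.4], 0.26), ([211.9, 415.1], 0.18)]
top sleeve_hex L [([224.2, 407.9], 0.43)] B [([220.4, 413.1], 0.64), ([228.2, 411.9], 0.56)]
top sleeve_slim L [([210.1, 416.2], 0.49)] B [([209.0, 416.8], 0.49)]
top sleeve_knob L [([189.9, 421.2], 0.54)] B [([190.5, 423.4], 0.46)]
top sleeve_bored L [([220.1, 415.0], 0.49)] B []
top sleeve_rack L [([196.7, 183.0], 0.56)] B [([219.7, 415.5], 0.96)]
top drip_rack L [([197.1, 182.0], 0.65)] B [([197.5, 180.4], 0.76)]
side spool_hex L [([300.4, 320.8], 0.48)] B [([284.6, 320.9], 0.76)]
side spool_slim L [([303.2, 345.1], 0.64), ([307.3, 298.7], 0.58)] B [([281.5, 346.4], 0.56)]
side spool_knob L [([301.7, 371.1], 0.69)] B [([280.0, 371.9], 0.78), ([285.1, 293.3], 0.52)]
side spool_bored L [([301.9, 343.2], 0.73), ([302.5, 294.1], 0.67)] B []
side sleeve_hex L [([306.9, 317.3], 0.76)] B [([293.9, 320.5], 0.73), ([146.1, 263.5], 0.3)]
side sleeve_slim L [([309.7, 343.1], 0.59)] B [([299.4, 347.0], 0.55), ([307.8, 333.7], 0.31)]
side sleeve_knob L [([307.5, 367.5], 0.72), ([300.9, 345.2], 0.61)] B [([297.7, 368.5], 0.69), ([146.8, 263.8], 0.56)]
side sleeve_bored L [([308.0, 299.2], 0.7)] B [([296.0, 297.8], 0.51), ([297.8, 343.8], 0.16)]
side sleeve_rack L [([310.0, 333.8], 0.71)] B [([308.8, 334.9], 0.66)]
side drip_rack L [([152.4, 264.3], 0.86), ([306.7, 297.0], 0.52)] B [([146.7, 261.8], 0.67)]
```

View pics/side1.png

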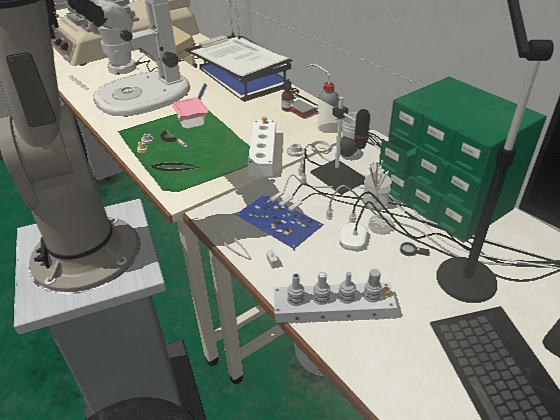

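View pics/t1c.png

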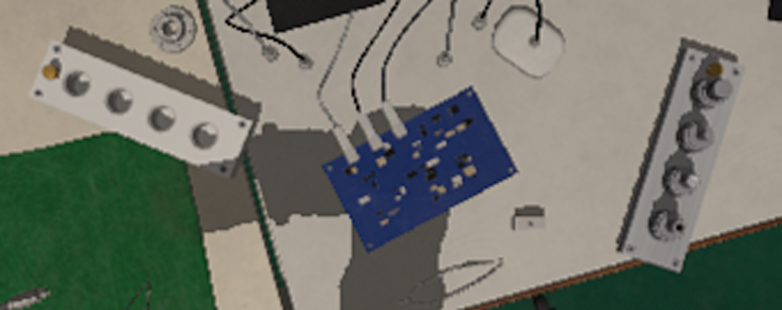

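Order from the stud looks like knob, slim, hex, bored. The two benches may be at different heights, so I'll zoom in to get precise feature pixels.

Run:
```python
import cv2,numpy as np
s=cv2.imread("pics/side1.png");t=cv2.imread("pics/top1.png")
def crop(im,r0,r1,c0,c1,k):
    o=cv2.resize(im[r0:r1,c0:c1],None,fx=k,fy=k,interpolation=cv2.INTER_CUBIC)
    for r in range((r0+9)//10*10,r1,10): cv2.line(o,(0,int((r-r0+.5)*k)),(5,int((r-r0+.5)*k)),(0,0,255),1);cv2.putText(o,str(r),(7,int((r-r0+.5)*k)+4),0,.35,(0,0,255),1)
    for c in range((c0+9)//10*10,c1,10): cv2.line(o,(int((c-c0+.5)*k),0),(int((c-c0+.5)*k),5),(255,0,255),1);cv2.putText(o,str(c),(int((c-c0+.5)*k)-8,15),0,.35,(255,0,255),1)
    return o
cv2.imwrite("pics/a.png",crop(s,260,330,270,405,5.9))
A=crop(s,110,180,230,300,5.6);B=crop(t,155,232,125,240,3.4)
cv2.imwrite("pics/b.png",A)
cv2.imwrite("pics/c.png",np.hstack([crop(t,155,232,125,240,4),crop(t,160,272,385,450,3.0)[:308]]))
```

```text
(no output)
```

View pics/a.png

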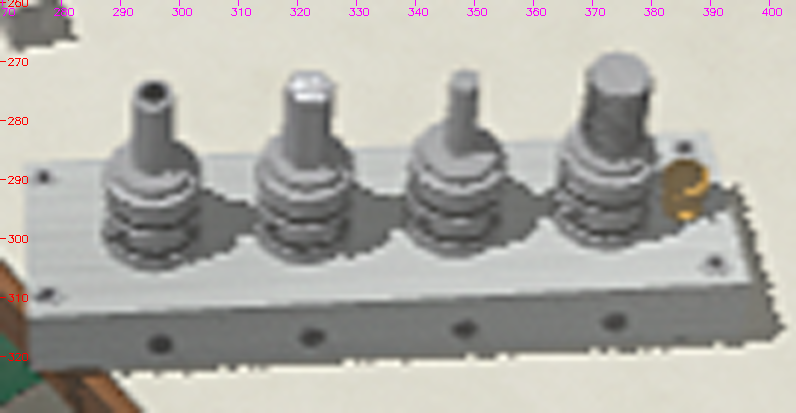

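View pics/b.png

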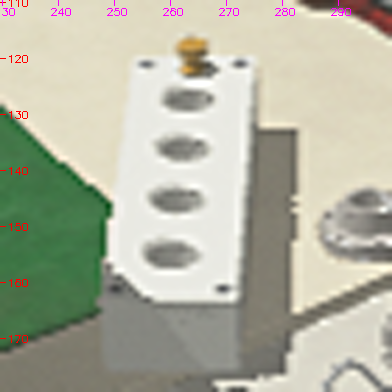

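View pics/c.png

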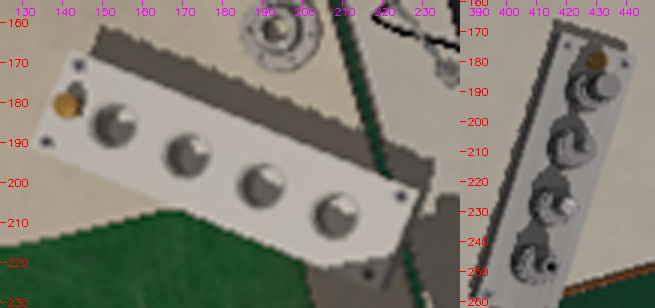

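Side crop: tops are bored (275,295), hex (274,322), slim (273,348) and knob (271,374), with the stud at (290,385). The order from the stud is therefore knob, slim, hex, bored. The drip stud is at (118,264) in the side view and (180,141) in the top view. Its holes run from (127,263) to (155,260) in side and (186,153) to (209,208) in top. Next I'll fit each rack with z free.

```bash
cat > fit.py <<'E'
from h import *
Y=np.array([-.075,-.025,.025,.075])
def pts(p): # x,y,yaw,z
    x,y,a,z=p; return np.c_[x-np.sin(a)*Y,y+np.cos(a)*Y,np.full(4,z)]
S_s=[(271,374.2),(272.7,348.3),(273.7,322),(275.4,295.3)]; S_t=[(188.5,432.8),None,(228.8,420.8),(248.2,414.8)]
D_s=[(127,263.1),(135.9,262.2),(145,260.9),(155,260)]; D_t=[(186,153),(193.5,171.25),(201.25,190),(208.75,208.25)]
def fit(s,t,p0):
    def e(p):
        P=pts(p); r=[proj("side",P)-np.array(s)]
        k=[i for i in range(4) if t[i]]; r.append(proj("top",P)[k]-np.array([t[i] for i in k]))
        return np.concatenate(r).ravel()
    f=least_squares(e,p0); return f.x,e(f.x)
if __name__=="__main__":
    np.set_printoptions(precision=4,suppress=True)
    for n,s,t,p0 in(("sleeve",S_s,S_t,[.4,-.38,2.8,.1]),("drip",D_s,D_t,[.45,.2,-1.9,.05])):
        p,r=fit(s,t,p0); print(n,p,np.degrees(p[2]));print(pts(p));print(r.reshape(-1,2))
E
python3 fit.py
```

```text
sleeve [ 0.4493 -0.3635  1.2457  0.1009] 71.37301145641896
[[ 0.5203 -0.3874  0.1009]
 [ 0.4729 -0.3714  0.1009]
 [ 0.4256 -0.3555  0.1009]
 [ 0.3782 -0.3395  0.1009]]
[[-0.0239  0.6561]
 [-0.2542  0.238 ]
 [ 0.2213  0.1173]
 [ 0.0026  0.2933]
 [ 0.1062 -0.0724]
 [ 0.2159 -0.2439]
 [ 1.1644 -0.3729]]
drip [ 0.5132  0.2225 -3.5501  0.046 ] -203.40312635035585
[[0.543  0.2914 0.046 ]
 [0.5232 0.2455 0.046 ]
 [0.5033 0.1996 0.046 ]
 [0.4834 0.1537 0.046 ]]
[[ 0.0716  0.6258]
 [-0.0819  0.537 ]
 [ 0.0579  0.7923]
 [-0.1662  0.5871]
 [ 0.4768 -0.1801]
 [ 0.582  -0.0355]
 [ 0.4568 -0.3435]
 [ 0.6014 -0.1039]]
```

Heights agree with the text (0.101 and 0.046), and residuals are about 1 px. Next is picking yaw branches and moving above the knob.

```bash
cat >> fit.py <<'E'
PS,_=fit(S_s,S_t,[.4,-.38,1.25,.1]); PD,_=fit(D_s,D_t,[.51,.22,-3.55,.05])
SP,DP=pts(PS),pts(PD)
E
python3 - <<'E'
from fit import *
np.set_printoptions(precision=3,suppress=True)
b=[.06,0,1.885,0,1.195,-.1]
arm.movej([.68]+b); arm.gripper_to(.5,60)
ys=PS[2]+np.pi/2; yd=PD[2]+np.pi/2
for k in (-1,0,1,2): 
    print("S",k,arm.ik([*SP[0][:2],.2],down(ys+k*np.pi)),"D",arm.ik([*DP[0][:2],.2],down(yd+k*np.pi)))
q=arm.ik([*SP[0][:2],.2],down(ys)); 
print(arm.current_clock(),arm.current_tool_pos(),ys,yd,arm.current_joint_pos())
E
```

```text
S -1 [ 0.508  0.437  0.049  1.629 -0.024  1.077 -1.332] D [ 0.01   0.513 -0.835  1.664  0.41   1.149 -1.34 ]
S 0 [ 0.71   0.449 -0.229  1.613  0.111  1.092  1.698] D [ 0.201  0.667 -1.184  1.653  0.644  1.27   1.622]
S 1 [ 0.508  0.437  0.049  1.629 -0.024  1.077 -1.332] D [ 0.01   0.513 -0.835  1.664  0.41   1.149 -1.34 ]
S 2 [ 0.71   0.449 -0.229  1.613  0.111  1.092  1.698] D [ 0.201  0.667 -1.184  1.653  0.644  1.27   1.622]
9.8833 [ 0.329 -0.346  0.301] 2.8164903726607458 -1.979257936804839 [ 0.68   0.06  -0.     1.885  0.     1.195 -0.1  ]
```

```bash
cat >> fit.py <<'E'
QS=down(PS[2]+1.5*np.pi); QD=down(PD[2]+1.5*np.pi)
E
python3 - <<'E'
from fit import *
np.set_printoptions(precision=4,suppress=True)
arm.move_linear([*SP[0][:2],.2],QS,speed=.2); arm.move_linear([*SP[0][:2],.125],speed=.1)
for n in("side","top"): 
    cv2.imwrite(f"pics/{n}2.png",arm.read_camera(n)); print(n,proj(n,[arm.current_tool_pos(),SP[0]]))
print(arm.current_clock(),arm.current_tool_pos(),arm.current_joint_pos(),arm.current_wrist_force())
a=cv2.imread("pics/side2.png")[190:330,280:440];b=cv2.imread("pics/top2.png")[140:280,360:500]
cv2.imwrite("pics/d.png",np.hstack([cv2.resize(x,None,fx=2.6,fy=2.6,interpolation=cv2.INTER_CUBIC) for x in(a,b)]))
E
```

```text
side [[261.7354 376.5536]
 [270.9761 374.8561]]
top [[187.4079 436.2194]
 [188.6062 432.7276]]
12.15 [ 0.5209 -0.3878  0.126 ] [ 0.4717  0.5113  0.0997  1.6984 -0.0607  0.9332 -1.3012] [-0.2607 -0.05   -0.5682]
```

View pics/d.png

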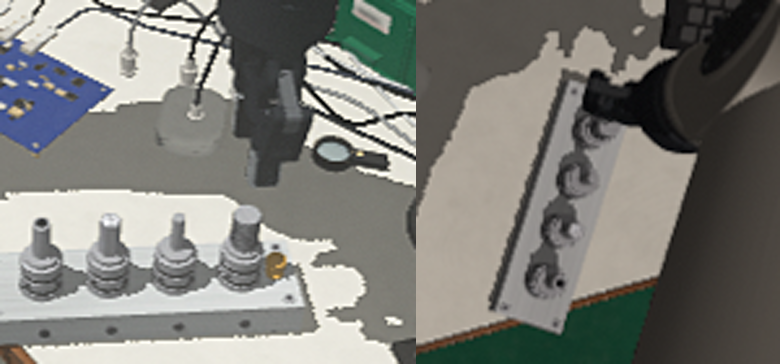

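The fingers straddle the knob roughly as predicted. I'll overlay predicted fingertip outlines to check the camera-to-robot offset.

Run:
```python
from fit import *
T=arm.current_tool_pos(); a=PS[2]; j=np.array([np.cos(a),np.sin(a),0]); w=np.array([-np.sin(a),np.cos(a),0])
o=[]
for n,r0,c0 in(("side",220,330),("top",150,395)):
    k=6; im=cv2.resize(cv2.imread(f"pics/{n}2.png")[r0:r0+66,c0:c0+66],None,fx=k,fy=k,interpolation=cv2.INTER_CUBIC)
    im=cv2.convertScaleAbs(im,alpha=1.5,beta=25)
    for s in(1,-1):
        P=[T+[0,0,.006]+s*j*u+w*v for u,v in((.0212,-.011),(.0212,.011),(.0355,.011),(.0355,-.011))]
        q=((proj(n,P)-[r0,c0]+.5)*k)[:,::-1]; cv2.polylines(im,[q.astype(np.int32)],True,(0,0,255) if s>0 else (255,0,255),1)
    for i in range(4):
        q=((proj(n,SP[i])[0]-[r0,c0]+.5)*k)[::-1]; cv2.circle(im,tuple(int(v) for v in q),3,(0,255,0),-1)
    o.append(im)
cv2.imwrite("pics/e.png",np.hstack(o))
```

```text
(no output)
```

View pics/e.png

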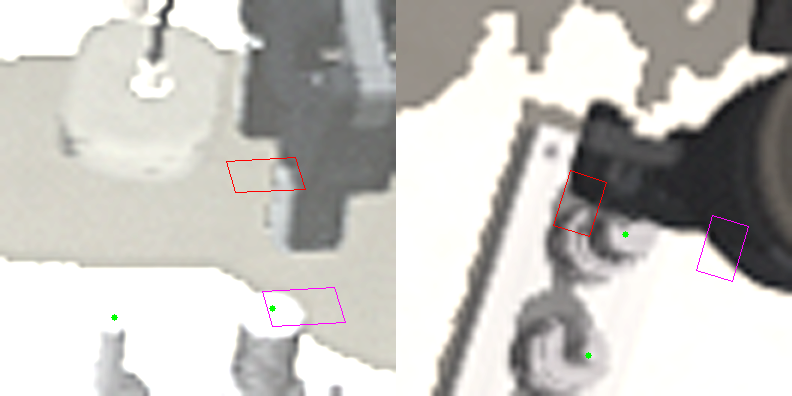

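Run:
```python
from fit import *
np.set_printoptions(precision=4,suppress=True)
q=np.array(arm.current_orientation()); M=R.from_quat([q[1],q[2],q[3],q[0]]).as_matrix(); print(q,QS); print(M, np.degrees(np.arctan2(M[1,1],M[0,1])),np.degrees(PS[2]))
print(arm.current_gripper_width(),arm.current_tool_pos())
arm.gripper_to(0); 
for n in("side","top"): cv2.imwrite(f"pics/{n}3.png",arm.read_camera(n))
T=arm.current_tool_pos();o=[]
for n,r0,c0 in(("side",205,330),("top",150,395)):
    k=6; im=cv2.resize(cv2.imread(f"pics/{n}3.png")[r0:r0+80,c0:c0+66],None,fx=k,fy=k,interpolation=cv2.INTER_CUBIC)
    im=cv2.convertScaleAbs(im,alpha=1.6,beta=35)
    for i,p in enumerate([T,T+M[:,1]*.02,T-M[:,2]*.05]):
        u=((proj(n,p)[0]-[r0,c0]+.5)*k)[::-1]; cv2.circle(im,tuple(int(v) for v in u),4,[(0,0,255),(0,255,0),(255,0,0)][i],-1)
    o.append(im)
cv2.imwrite("pics/f.png",np.hstack(o))
```

```text
[ 0.0003  0.9868 -0.1619  0.0008] [np.float64(-6.042515247975655e-17), np.float64(-0.9868176281002309), np.float64(0.1618362409061534), np.float64(9.909611720588035e-18)]
[[ 0.9476 -0.3195  0.0015]
 [-0.3195 -0.9476 -0.0009]
 [ 0.0017  0.0004 -1.    ]] -108.63163842035786 71.37301139268916
0.5012443020746152 [ 0.5209 -0.3878  0.126 ]
```

View pics/f.png

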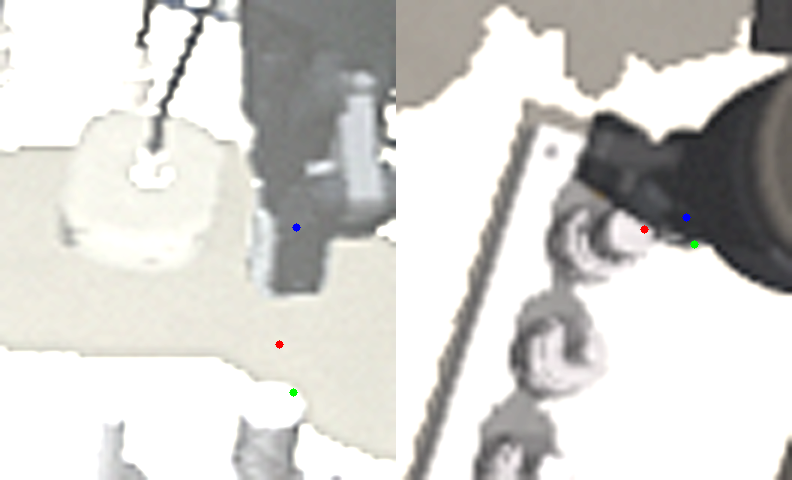

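Run:
```python
from fit import *
np.set_printoptions(precision=3,suppress=True)
for n in("top","side"): print(n,proj(n,[[0,0,0],[0,0,.1],[0,0,.2]]))
s=(205+288/6-.5,330+290/6-.5)
for t in((174.5,427),(183,434),(186,434),(188,436)): print(t,tri(t,s))
for z in(.126,.14,.15,.16,.18): print(z,atz("side",s,z),arm.current_tool_pos())
d=[cv2.absdiff(cv2.imread(f"pics/{n}2.png"),cv2.imread(f"pics/{n}3.png")).max(2) for n in("side","top")]
o=[cv2.resize(np.hstack([cv2.imread(f"pics/{n}{i}.png")[r:r+80,c:c+66] for i in(2,3)]+[cv2.merge([x[r:r+80,c:c+66]*2]*3)]),None,fx=4,fy=4,interpolation=cv2.INTER_CUBIC) for n,r,c,x in(("side",205,340,d[0]),("top",140,410,d[1]))]
cv2.imwrite("pics/g.png",cv2.convertScaleAbs(np.vstack(o)[:600],alpha=2.2,beta=20))
```

```text
top [[400.721 273.794]
 [416.504 272.357]
 [435.498 270.627]]
side [[251.981  85.812]
 [218.894  73.178]
 [181.614  58.944]]
(174.5, 427) (array([ 0.545, -0.366,  0.122]), np.float64(0.014147618600003947))
(183, 434) (array([ 0.529, -0.379,  0.139]), np.float64(0.0024366508777475997))
(186, 434) (array([ 0.525, -0.379,  0.14 ]), np.float64(0.003784983668981612))
(188, 436) (array([ 0.521, -0.383,  0.145]), np.float64(0.006148696726705384))
0.126 [ 0.535 -0.368  0.126] [ 0.52  -0.387  0.125]
0.14 [ 0.527 -0.38   0.14 ] [ 0.52  -0.387  0.125]
0.15 [ 0.521 -0.388  0.15 ] [ 0.52  -0.387  0.125]
0.16 [ 0.515 -0.396  0.16 ] [ 0.52  -0.387  0.125]
0.18 [ 0.502 -0.413  0.18 ] [ 0.52  -0.387  0.125]
```

View pics/g.png

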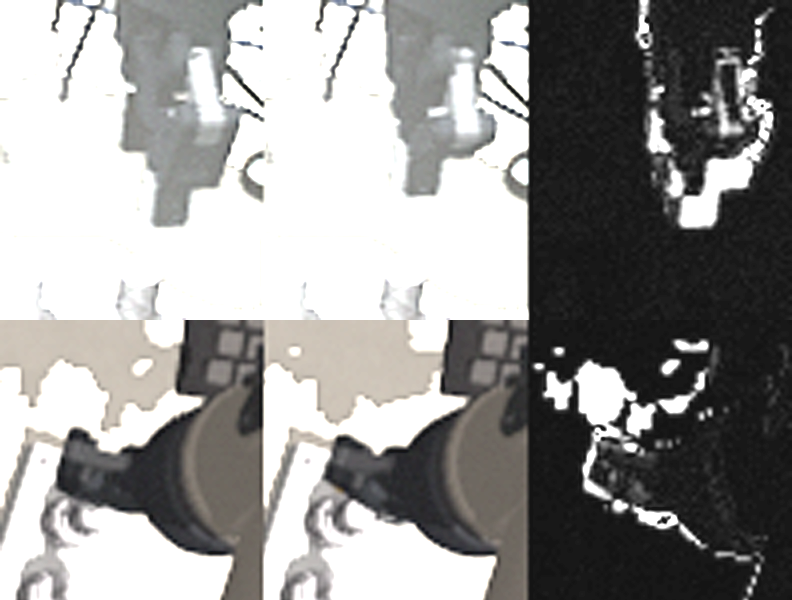

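In both pictures the shut fingertips look about 24 mm higher than the reported TCP, with xy right. I'll settle it by touching the knob's top gently with the shut fingers.

Run:
```python
from fit import *
np.set_printoptions(precision=4,suppress=True)
print(arm.current_clock()); p=np.array([*SP[0][:2],.106]); f0=np.array(arm.current_wrist_force())
arm.move_linear(p,speed=.1)
while p[2]>.070:
    f=np.array(arm.current_wrist_force())-f0
    if abs(f[2])>3: break
    p[2]-=.001; arm.move_linear(p,speed=.03)
print(p[2],arm.current_tool_pos(),f,arm.current_clock())
for n in("side","top"): cv2.imwrite(f"pics/{n}4.png",arm.read_camera(n))
a=cv2.imread("pics/side4.png")[230:310,330:430];b=cv2.imread("pics/top4.png")[150:230,395:495]
cv2.imwrite("pics/i.png",np.hstack([cv2.resize(x,None,fx=4,fy=4,interpolation=cv2.INTER_CUBIC) for x in(a,b)]))
```

```text
12.7333
0.07199999999999997 [ 0.5206 -0.3876  0.0727] [-0.8802  0.4822  5.2878] 21.575
```

View pics/i.png

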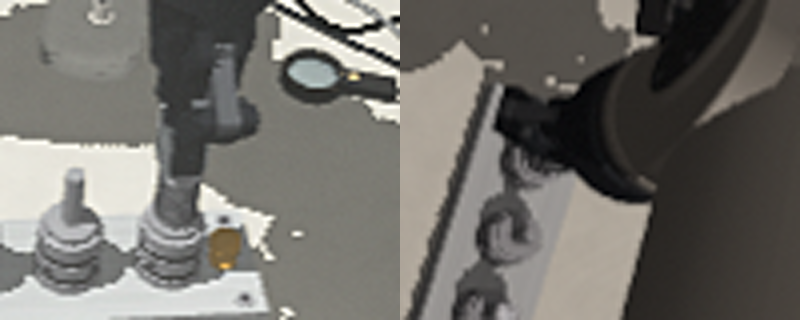

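Contact came at a commanded TCP z of 0.0727 on a top at 0.1005, so the real tips sit about 27 mm above the reported TCP and xy is good. I'll apply that offset, then grasp the knob and lift it.

```bash
cat >> fit.py <<'E'
GZ=.046; UP=.175; C=[.34,-.33]
def pick(i,rot=None,force=60):
    x,y=SP[i][:2]
    arm.move_linear([x,y,UP if i!=0 else .13],QS if rot is None else rot,speed=.25); arm.gripper_to(.5,force)
    arm.move_linear([x,y,GZ],speed=.12); print("desc F",np.round(arm.current_wrist_force(),1))
    arm.gripper_to(0,force); print("width mm",arm.current_gripper_width()*85, np.round(arm.current_wrist_force(),1))
def lift(i):
    x,y=SP[i][:2]
    arm.move_linear([x,y,.075],speed=.08); print("lift F",np.round(arm.current_wrist_force(),1),"w",arm.current_gripper_width()*85)
    arm.move_linear([x,y,UP],speed=.15)
def swing(s): # s=-1 to drip side
    q=np.array(arm.current_joint_pos()); q[0]+=s*1.15; arm.movej(q)
def carry(i):
    arm.move_linear([*C,UP+.01],QS,speed=.25); swing(-1)
    arm.move_linear([*DP[i][:2],UP],QD,speed=.22); print("at drip",arm.current_clock(),arm.current_gripper_width()*85)
def place(i):
    x,y=DP[i][:2]; f0=np.array(arm.current_wrist_force())
    arm.move_linear([x,y,.09],speed=.15); arm.move_linear([x,y,.044],speed=.08)
    z=.044; d=np.array(arm.current_wrist_force())-f0
    while z>.037 and d[2]<2: z-=.001; arm.move_linear([x,y,z],speed=.05); d=np.array(arm.current_wrist_force())-f0
    print("down",z,np.round(d,1),arm.current_clock())
def release(i):
    x,y=DP[i][:2]; arm.gripper_to(.5); arm.hold(.2); arm.move_linear([x,y,UP],speed=.15)
def back(): 
    c=[.467*np.cos(.4),.467*np.sin(.4)]; arm.move_linear([*c,UP+.01],speed=.25); swing(1)
E
python3 - <<'E'
from fit import *
pick(0); lift(0); carry(0)
for n in("side","top"): cv2.imwrite(f"pics/{n}5.png",arm.read_camera(n))
print(np.round(arm.current_joint_pos(),2),arm.current_tool_pos(),proj("side",DP),proj("side",arm.current_tool_pos()))
a=cv2.imread("pics/side5.png")[60:220,180:340];b=cv2.imread("pics/top5.png")[110:270,110:270]
cv2.imwrite("pics/k.png",np.hstack([cv2.resize(x,None,fx=2.5,fy=2.5,interpolation=cv2.INTER_CUBIC) for x in(a,b)]))
E
```

```text
desc F [ 0.2 -0.6  0.7]
width mm 18.11296745631726 [-0.2  1.2  6.9]
lift F [ 1.2 -0.4 -1. ] w 18.047140410918892
at drip 28.7 18.07955605567579
[-0.63  0.41  0.05  1.74 -0.02  1.   -0.98] [0.54259325 0.28986521 0.17513316] [[127.07160622 263.72584256]
 [135.81813012 262.73696156]
 [145.05787609 261.69231694]
 [154.83377424 260.587055  ]] [[ 87.05513623 261.74343941]]
```

View pics/k.png

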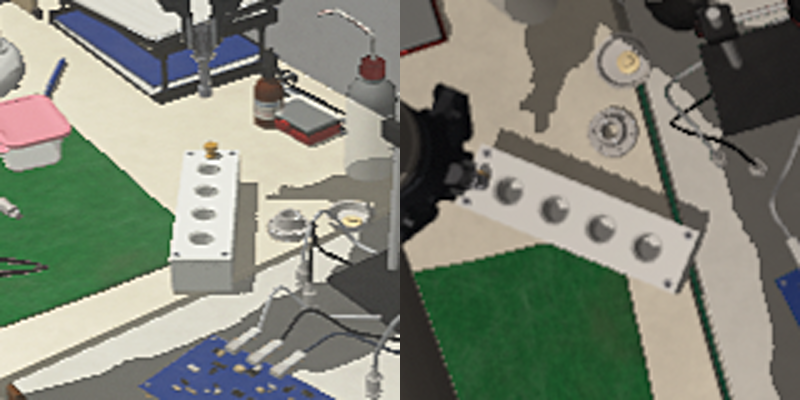

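Run:
```python
from fit import *
for z in(.145,.165,.197): print(z,proj("side",[*DP[0][:2],z]),proj("top",[*DP[0][:2],z]))
b=cv2.imread("pics/top5.png")[160:205,125:175];a=cv2.imread("pics/side5.png")[75:120,240:290]
cv2.imwrite("pics/l.png",np.hstack([cv2.resize(x,None,fx=8,fy=8,interpolation=cv2.INTER_CUBIC) for x in(a,b)]))
```

```text
0.145 [[ 96.62725779 262.19916742]] [[182.47113035 140.20615477]]
0.165 [[ 90.14175754 261.87394279]] [[181.57017009 137.36901711]]
0.197 [[ 79.51508816 261.34105334]] [[180.05509978 132.59803752]]
```

View pics/l.png

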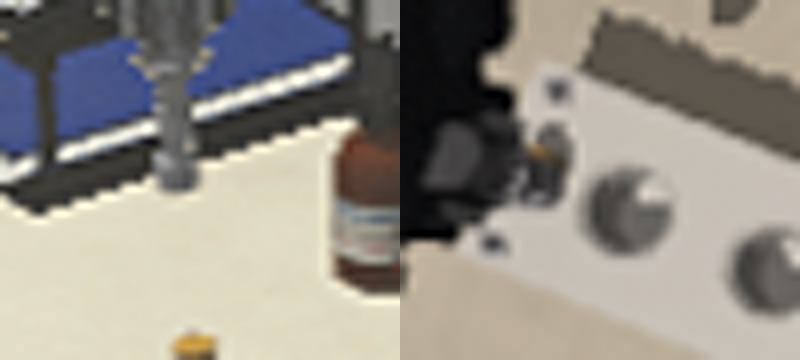

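Foot at side (97,262), against a predicted (96.6,262.2). In top it is about (182.5,142), around 1.5 px right of prediction. I'll shift the drip targets +1.5 mm in y and lower.

```bash
echo "DP[:,1]+=.0015" >> fit.py
python3 - <<'E'
from fit import *
place(0); print(np.round(arm.current_wrist_force(),1),arm.current_tool_pos())
cv2.imwrite("pics/side6.png",arm.read_camera("side"))
cv2.imwrite("pics/m.png",cv2.resize(cv2.imread("pics/side6.png")[80:180,220:320],None,fx=5,fy=5,interpolation=cv2.INTER_CUBIC))
E
```

```text
down 0.040999999999999995 [-2.1 -1.6  6.9] 30.9917
[-2.2 -0.9  7.6] [0.54347754 0.29329318 0.04216107]
```

View pics/m.png

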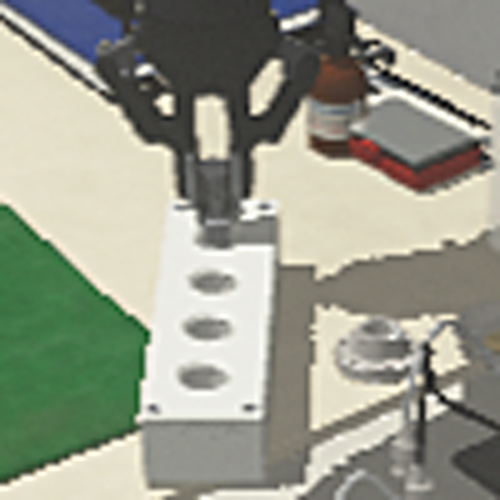

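The knob is down at the expected height (0.041), well inside hole 1 with the fingers clear. I'll release it and go on to the slim spool.

Run:
```python
from fit import *
release(0); back(); pick(1); lift(1); carry(1); place(1); release(1); print(arm.current_clock())
back(); pick(2); print(arm.current_clock())
for n in("side","top"): cv2.imwrite(f"pics/{n}7.png",arm.read_camera(n))
a=cv2.imread("pics/side7.png")[80:330,220:420];b=cv2.imread("pics/top7.png")[150:275,120:220]
cv2.imwrite("pics/n.png",np.hstack([cv2.resize(a,None,fx=2,fy=2,interpolation=cv2.INTER_CUBIC),cv2.resize(b,None,fx=4,fy=4,interpolation=cv2.INTER_CUBIC)]))
```

```text
desc F [-0.2  0.3 -0.1]
width mm 7.892304277305902 [0.2 0.5 5.2]
lift F [ 0.4  0.5 -0.7] w 7.9669619976097
at drip 42.3833 8.055930983462678
down 0.040999999999999995 [-1.6 -0.7  7.4] 44.575
46.2417
desc F [-0.1 -0.1 -0.5]
width mm 12.385959586129745 [-0.8  0.9  5.6]
51.0167
```

View pics/n.png

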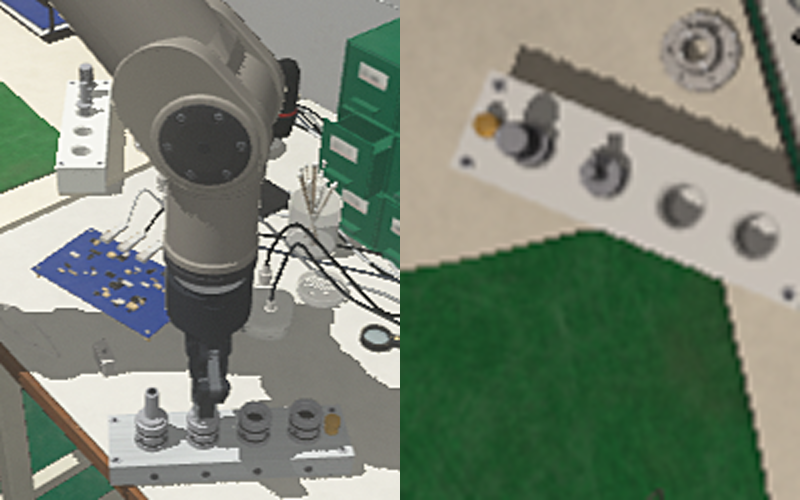

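Knob and slim stand in holes 1 and 2. The hex is gripped on its flats: it reads 12.4 mm, and the readings run about 2 mm low for every head. Next are hex and bored.

Run:
```python
from fit import *
lift(2); carry(2); place(2); release(2); print(arm.current_clock())
back(); pick(3); lift(3); carry(3); place(3); release(3); back(); print(arm.current_clock(),arm.current_tool_pos())
for n in("side","top"): cv2.imwrite(f"pics/{n}8.png",arm.read_camera(n))
a=cv2.imread("pics/side8.png")[90:190,210:310];b=cv2.imread("pics/top8.png")[150:250,120:220]
cv2.imwrite("pics/o.png",np.hstack([cv2.resize(x,None,fx=4,fy=4,interpolation=cv2.INTER_CUBIC) for x in(a,b)]))
```

```text
lift F [ 0.  -0.4 -0.8] w 12.310949762944208
at drip 55.3167 12.375797562469034
down 0.040999999999999995 [-1.3 -0.9  6.9] 57.5083
59.15
desc F [-0.2 -0.8 -0.1]
width mm 12.25174698996547 [-1.2  0.2  5.3]
lift F [-0.4 -0.7 -1.4] w 11.903510259778209
at drip 67.7667 11.821247919804067
down 0.040999999999999995 [-1.1 -1.   7.4] 69.9583
73.8333 [ 0.34232824 -0.31652624  0.18433428]
```

The viewer limit is reached, so I'll check numerically: detected spools against where each standing spool should project.

Run:
```python
from fit import *
np.set_printoptions(precision=0,suppress=True)
N=["spool_knob","spool_slim","spool_hex","spool_bored"]
for n in("side","top"):
    arm.read_camera(n)
    for i,t in enumerate(N):
        m=[(np.round(d["position"],0).tolist(),int(d["mask"].sum()),round(d["conf"],2)) for d in arm.masks_of(n,t)[:3]]
        print(n,t,"foot/mid/top pred",proj(n,[[*DP[i][:2],z] for z in(.011,.075,.095)]).round(0).tolist(),m,"L",[(np.round(d["position"],0).tolist(),round(d["conf"],2)) for d in arm.landmark_of(n,t)[:2]])
# top-camera silhouettes: change against the empty rack (pics/top1)
d=cv2.absdiff(cv2.imread("pics/side1.png"),cv2.imread("pics/side8.png")).max(2)[95:165,245:280]>30
k,_,st,ce=cv2.connectedComponentsWithStats(d.astype(np.uint8)); print([(s[:4]+[245,95,0,0],s[4]) for s in st[1:] if s[4]>15])
```

```text
side spool_knob foot/mid/top pred [[137.0, 264.0], [118.0, 263.0], [112.0, 263.0]] [] L []
side spool_slim foot/mid/top pred [[146.0, 263.0], [127.0, 262.0], [121.0, 262.0]] [] L []
side spool_hex foot/mid/top pred [[155.0, 262.0], [136.0, 261.0], [130.0, 261.0]] [] L []
side spool_bored foot/mid/top pred [[165.0, 261.0], [146.0, 260.0], [139.0, 260.0]] [] L []
top spool_knob foot/mid/top pred [[188.0, 156.0], [185.0, 149.0], [185.0, 146.0]] [([183.0, 150.0], 109, 0.54), ([198.0, 181.0], 2169, 0.37)] L [([188.0, 154.0], 0.56), ([227.0, 408.0], 0.2)]
top spool_slim foot/mid/top pred [[195.0, 174.0], [193.0, 168.0], [193.0, 165.0]] [([193.0, 168.0], 76, 0.5)] L [([196.0, 176.0], 0.46)]
top spool_hex foot/mid/top pred [[203.0, 192.0], [201.0, 187.0], [200.0, 185.0]] [([200.0, 182.0], 2306, 0.48)] L [([201.0, 195.0], 0.48)]
top spool_bored foot/mid/top pred [[210.0, 210.0], [209.0, 205.0], [208.0, 204.0]] [([208.0, 207.0], 84, 0.44)] L [([209.0, 212.0], 0.42)]
[(array([245,  95,  35,  70]), np.int32(2306))]
```

All four match in the top view, but the arm blocks the side view. I'll lift it, swing clear and check the silhouettes there.

Run:
```python
from fit import *
t=arm.current_tool_pos(); arm.move_linear([t[0],t[1],.3],speed=.2)
arm.movej([-1.6,.06,0,1.885,0,1.195,-.1]); print(arm.current_clock())
im=arm.read_camera("side"); cv2.imwrite("pics/side9.png",im)
N=["spool_knob","spool_slim","spool_hex","spool_bored"]
for i,t in enumerate(N):
    print(t,"mid pred",proj("side",[*DP[i][:2],.075]).round(0).tolist(),[(np.round(d["position"],0).tolist(),int(d["mask"].sum()),round(d["conf"],2)) for d in arm.masks_of("side",t)[:3]])
g=cv2.cvtColor(im,cv2.COLOR_BGR2GRAY)[104:165,248:278]//26
for r in g: print("".join(" .:-=+*#%@"[::-1][min(v,9)] for v in r))
```

```text
78.525
spool_knob mid pred [[118.0, 263.0]] [([118.0, 264.0], 81, 0.62)]
spool_slim mid pred [[127.0, 262.0]] []
spool_hex mid pred [[136.0, 261.0]] [([133.0, 261.0], 44, 0.63)]
spool_bored mid pred [[146.0, 260.0]] [([149.0, 260.0], 109, 0.45)]
..............................
..............................
..............................
..............................
..............................
..............................
..............................
.............::::.............
............:-----............
...........:-----=:...........
...........-+---=*=:..........
...........-*****#=...........
...........-*****#=...........
...........-*****#+:..........
...........-+****#+:..........
...........-*#***#*:..........
.......... :+++**#+.    :: ...
.......++: .-::=****.  :*+:...
......  .. :=++*****+.  .. .:.
......    .-++*****+.      .:.
...... ..  .=+*+==*.       ::.
.........  :=+****+=++++++:-:.
......... .:=++**++=++++++:-:.
...... .. .-=+***++++++===:-:.
......... .-=+****+====.  .-:.
......... .:::=++*-       :=:.
........ .::::-+**.    .  :=:.
........ .-=-=++*
[... 336 characters left out ...]
*+==+.       .=+++
....... .-++****+=+++++*..=+++
:...... :=++***+=+++++++..=+++
*:  ... :=++***+++++==+. :++++
*#. ... .-++****+++.     :++++
*#. ...  :++****-:       :++++
**. ... .-++**=:    ...  :++++
*.  .. .-=++***#+. ....  -*+++
*. ... :--++****=. ....  -++++
#.  .  :------:=-        -++++
#.  .. .==---=*==.      .=++++
#. ... .:+*****+=+++++*. =++++
#.  .. :-=****+=+++++++. =++++
*. ... :+=+***+++++=+.  .=++++
-   .. .===+***+=+.     .+++++
=+.  .  .:=+++*-        .=++++
==+.               ...  .=++++
+=++.  ...      ....    :+++++
+=+++.   ..........  .. :+++++
+*#*++.    .......  -*+:-+++++
+++++++.            .:: :+++++
====+++++:..............-*++++
========+++++++++++++=+=++++++
```

All four stand upright in the right order, and the arm is clear.

```bash
python3 -c "
from station import arm
print(arm.finish_job(),arm.current_clock())"
```

```text
the job is handed in; nothing more can be done
the job is handed in; nothing more can be done
```

The job is handed in: all four spools stand upright in the drip rack. Counted from the stud they are knob, slim, hex and bored, the same order as in the sleeve rack. It took about 79 s of the 128 s allowed, and the arm was swung clear before I handed in.

- **Lowering:** each spool was lowered until the force rose by about 7 N. All four touched at the same height, matching the hole floor, before I let go.
- **Last checks:** in the top picture all four spool feet were detected within about 3 px of where they should be. The side picture showed four upright spools in a row. The detectors missed the slim spool there, but its silhouette was visible. My final crop could not be viewed because the picture limit was reached, so these last checks were numeric.
- **Disagreement, tool height:** the real fingertips sat about 27 mm above the reported tool position. I saw this in both cameras and confirmed it by a light touch of about 5 N on the knob's top, then corrected all heights for it.
- **Disagreement, gripper readings:** the gripper widths read about 2 mm low on every head. The hex read the same as the 14 mm bored head, so it was held on its flats.

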